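# Put the baking things back in their rack, board and tray

## Task

Baking is done: put the five things left on the table back where they are kept. Stand the green-herb jar and the red-spice jar in the two empty wells of the dark wooden spice rack, either jar in either well (they are glass: set them down, do not drop them); seat each measuring cup flat in the well of the light wooden board that is made for its size; and lay the wooden spatula lengthwise in the white tray. Do not knock over or push away the yellow-spice jar that already stands in the rack.

Things in the scene. Friction and masses are not known exactly. Their poses are not given: they have to be found in the camera images.
- green_jar: Loose round glass spice jar, dull green contents, grey steel screw lid; 47 mm diameter, 69 mm high, 0.12 kg. Origin: centre of its underside; z up along the jar.
- red_jar: Loose round glass spice jar, pinkish-red contents, grey steel screw lid; 47 mm diameter, 69 mm high, 0.12 kg. Origin: centre of its underside; z up along the jar.
- large_cup: Loose steel measuring cup, the larger one: round bowl 68 mm across, 31 mm high, flat handle; 0.05 kg. Origin: at underside height, middle of its 136 mm length; z up. Bowl centre at y = +34 mm; handle runs along -y to 68 mm from the origin, 18 mm wide (x), 6 mm thick, 27 to 33 mm above the underside: grip it near y = -42 mm. At the start the handle points roughly at the robot.
- small_cup: Loose steel measuring cup, the smaller one: round bowl 53 mm across, 25 mm high, flat handle; 0.035 kg. Origin: at underside height, middle of its 112 mm length; z up. Bowl centre at y = +29.5 mm; handle runs along -y to 56 mm from the origin, 18 mm wide (x), 6 mm thick, 21 to 27 mm above the underside: grip it near y = -36 mm. At the start the handle points roughly at the robot.
- spatula: Loose small flat wooden spatula, pale wood, lying flat: 160 mm long (along x), rounded blade 36 mm wide at the +x end (x = +15 to +80 mm), straight handle 16 mm wide (along y) and 9 mm thick from there to x = -80 mm; 0.03 kg. Origin: middle of its length, at the height of its underside; z up. Grip it across the handle just behind the blade, about x = 0.
- spice_rack: Fixed dark wooden spice rack, 84 x 228 mm (x, y), 30 mm high with a 34 mm high paler rail round it. Three round wells of 58 mm diameter along its y axis, centres at y = -73, 0 and +73 mm (x = 0), floors 8 mm above the table. The well at +73 holds the yellow jar; the other two are empty. Origin: centre of its underside; z up; the -x side faces roughly to the robot.
- cup_board: Fixed light wooden board 113 x 205 mm (x, y), 20 mm high. Two round wells (x = 0), floors 8 mm above the table: 80 mm diameter at y = +47 mm for the larger measuring cup, 65 mm diameter at y = -52 mm for the smaller. A seated cup's handle passes clear above the wood and out over the edge. Origin: centre of its underside; z up; the -x side faces roughly to the robot.
- utensil_tray: Fixed white plastic cutlery tray, outside 97 x 207 mm (x, y), 22 mm high, inside 86 x 196 mm with the floor 4.5 mm above the table; it is long along its y axis. Origin: centre of its underside; z up.
- yellow_jar: Bystander, loose: round glass spice jar with yellow contents and grey lid, 47 mm diameter, 69 mm high, standing in the rack's well at y = +73 mm. Origin: centre of its underside. Not to be moved.
Mind the look-alikes: they are no part of the job. Leave any purple or turquoise look-alike of the large_cup alone.

How it is judged (in metres and radians):
At the end, for the whole second after the job is handed in: Each jar upright on the floor of an empty rack well (centred within 10 mm); large cup flat on the floor of the large well, small cup in the small one; spatula flat in the tray (centred within 25 mm); all level within 0.1 rad, released and at rest (((x of green_jar in the frame of spice_rack between -0.01 and 0.01 m and y of green_jar in the frame of spice_rack between -0.083 and -0.063 m and z of green_jar in the frame of spice_rack between 0.005 and 0.012 m) or (x of green_jar in the frame of spice_rack between -0.01 and 0.01 m and y of green_jar in the frame of spice_rack between -0.01 and 0.01 m and z of green_jar in the frame of spice_rack between 0.005 and 0.012 m)) and ((x of red_jar in the frame of spice_rack between -0.01 and 0.01 m and y of red_jar in the frame of spice_rack between -0.083 and -0.063 m and z of red_jar in the frame of spice_rack between 0.005 and 0.012 m) or (x of red_jar in the frame of spice_rack between -0.01 and 0.01 m and y of red_jar in the frame of spice_rack between -0.01 and 0.01 m and z of red_jar in the frame of spice_rack between 0.005 and 0.012 m)) and x of large_cup in the frame of cup_board between -0.05 and 0.05 m and y of large_cup in the frame of cup_board between -0.003 and 0.097 m and z of large_cup in the frame of cup_board between 0.0045 and 0.0125 m and x of small_cup in the frame of cup_board between -0.045 and 0.045 m and y of small_cup in the frame of cup_board between -0.097 and -0.012 m and z of small_cup in the frame of cup_board between 0.0045 and 0.0125 m and x of spatula in the frame of utensil_tray between -0.032 and 0.032 m and y of spatula in the frame of utensil_tray between -0.025 and 0.025 m and z of spatula in the frame of utensil_tray between 0.001 and 0.01 m and angle between each of green_jar, red_jar, large_cup, small_cup, spatula's own z axis and vertical below 0.1 rad and linear speed of each of green_jar, red_jar, large_cup, small_cup, spatula below 0.02 m/s); the robot touches nothing.
It fails at once if the yellow jar in the rack is knocked about (moved more than 30 mm or tipped by more than 0.4 rad) (distance of yellow_jar from where it was at the start of the episode above 0.03 m or angle between yellow_jar's own z axis and vertical above 0.4 rad).
It fails at once if a glass jar is dropped (falls free of the fingers faster than 0.8 m/s, about 3 cm) ((linear speed of green_jar above 0.8 m/s and contact force between the fingers and green_jar below 0.01 N) or (linear speed of red_jar above 0.8 m/s and contact force between the fingers and red_jar below 0.01 N)).
It also fails if it takes over 125 s, if anything falls off the work surface, if the arm or the gripper's body presses on something with over 40 N, if the wrist force passes 120 N, or if a joint passes its speed limit or range.

## Robot

A 6-joint arm with a two-finger parallel gripper is mounted at the origin on a cart in front of the work surface, level with it; the furniture and walls round the work are solid. World frame = base frame: x ahead of the robot, y to its left, z up, the work surface at z = 0. Lengths are in m, angles in degrees, forces in N, time in s.
With the tool pointing down it reaches from about 0.4 to 0.825 m from the base axis. Payload 7 kg.
Tool frame: the origin (TCP) lies midway between the tips of the shut fingers; the grasp point (between the pads) lies 19 mm behind it; z points along the fingers, y is the line along which they close (so a half turn about z gives the same grasp; the last joint's range is limited). The gripper opens to 88 mm and grips with 3 to 60 N. Pads are 19 mm wide; open, the fingers measure 130 mm over their backs; the gripper's body (78 mm by 193 mm) begins 47 mm behind the grasp point.
Start: joints at [92.424, 20.546, 0.682, 0, -70.136, -16.507], TCP at [0.164, 0.655, 0.227] pointing down, gripper open.
Joint ranges: [-176.03, 176.03], [-82.01, 121.73], [-58.28, 71.71], [-173.87, 95.51], [-174.79, -0.11], [-173.66, 173.66]. Speed limits (degrees/s): [136.94, 136.94, 172.46, 180, 180, 180].

## Interface

Orientations are given as [roll, pitch, yaw] about the fixed x, y, z axes, in that order (R = Rz(yaw) Ry(pitch) Rx(roll)).
In Python, from plant import r gives the robot as it stands. The module is installed in compiled form; this text tells all that it offers.
- The arm moves only by the tool play_rows, never from a script. Its argument "rows" is a list of rows, each an object with "slide": the shift along the tool's x, y, z as a fraction of full scale, a list of three; "delta_rot": the turn, a rotation vector about the tool's x, y, z as a fraction of full scale, a list of three; "fingers": the opening, from -1 (shut) to 1 (fully open). In form: [{"slide": [x, y, z], "delta_rot": [rx, ry, rz], "fingers": fingers}, ...]. A call has 1 to 8 rows; each row shifts and turns the commanded pose from where the row before left it, along the tool's axes as they then stand; what a row does not reach is not made up. Full scale, the value 1, is 0.15 m for a shift and 0.08 rad for a turn. A row lasts 1/8 s, in which the tool goes at most 62.5 mm and 10.7 degrees, less where a joint would pass 70% of its speed; a pose out of reach is approached as far as the arm can. A call with a number of a shift or a turn outside -1 to 1 is refused whole. A call with a gripper value outside its range is refused whole. The fingers move at their own pace and stop on an object; "squeeze" is the grip in N (left out, the last holds). Time passes only in rows, so rows that do not move let the fingers close. It gives the time, the measured TCP pose, the force, the opening and the grip force at its end, in the units of the state.
- r.get_state(): the state, without advancing time (a new reading comes with each control period).
- r.capture(name): name is "side" or "top"; returns a dict with "image" (420x560x3 uint8, blue, green, red), "fx", "fy", "cx", "cy" (pixels), "R" (3x3) and "t" (3): a world point X has camera coordinates R X + t. Camera axes: x right, y down, z forward; pixel columns grow to the right and rows downward; lengths in m; the calibration is good to about 2 mm. A picture is of the moment at which its call begins. There is no depth.
- r.close_job(): hands the job in; it is judged then, once.
The state is a dict: "time_s": time; "joints": joint angles; "qd": joint speeds; "joint_torque": joint torques, N m; "tcp_pos": TCP position; "eef_rot": TCP orientation; "contact_force": force on the tool from outside, world axes, zero at the start; "moment": the same for the moment, N m; "gripper_width": finger opening in m; "gripper_force": force on a finger pad.
Only numpy, scipy, OpenCV 4.12 (cv2) and the standard library are available. Lean on these libraries where they do the work, as an engineer would, in place of code of your own. Each camera call takes 0.05 s, during which the arm holds its last target. There are 200 camera calls.

## Working session

There is one attempt and no reset: what is moved stays moved. The work goes in short steps, Python scripts to look and compute and a tool call to move; the robot and the scene stay as the last step left them, time stands still between calls to the robot, and variables do not carry over. Pictures are saved under pics/ and viewed, at most 14 in all, crops included, and the job is handed in when it is done.

Besides the shell and the picture viewer there is one more tool, called after ">>>" as a command line: name --argument value ..., lists and objects as JSON in quotes. play_rows: Moves the arm, as the interface text tells. Shift numbers are shares of 0.15 m and turn numbers shares of 0.08 rad, none past 1 either way. Its arguments: {"type":"object","properties":{"rows":{"type":"array"},"squeeze":{"type":"number"}},"required":["rows"]}

```bash
mkdir -p pics
cat > h.py <<'E'
import numpy as np, cv2, sys
from scipy.spatial.transform import Rotation as Ro
from plant import r
def cap(n,f):
    c=r.capture(n); cv2.imwrite('pics/'+f,c['image']); np.savez('cal_'+n+'.npz',**{k:np.array(c[k]) for k in c}); return c
def ld(n): return np.load('cal_'+n+'.npz')
def px2w(c,u,v,z):
    R,t=np.array(c['R']),np.array(c['t']).ravel()
    d=R.T@np.array([(u-c['cx'])/c['fx'],(v-c['cy'])/c['fy'],1]); o=-R.T@t
    return (o+d*(z-o[2])/d[2])
def w2px(c,X):
    p=np.array(c['R'])@np.array(X)+np.array(c['t']).ravel(); return [c['fx']*p[0]/p[2]+c['cx'],c['fy']*p[1]/p[2]+c['cy']]
E
python3 - <<'E'
from h import *
for n in('top','side'):
    c=cap(n,n+'0.png'); cv2.imwrite('pics/%s0b.png'%n,cv2.resize(c['image'],(800,600),interpolation=3))
    R=np.array(c['R']);print(n,c['fx'],-R.T@np.array(c['t']).ravel(),R.round(3).tolist())
s=r.get_state();print(s['tcp_pos'],s['eef_rot'],s['gripper_width'],s['time_s'])
E
```

```text
top 422.9138109189338 [ 0.3989047  -0.02717426  1.16524407] [[-0.019, -1.0, -0.008], [-0.994, 0.019, -0.109], [0.109, 0.006, -0.994]]
side 388.73672921827756 [ 0.48322966 -0.47628606  0.86034053] [[0.993, -0.116, 0.005], [-0.099, -0.872, -0.48], [0.06, 0.476, -0.877]]
[0.16416652 0.65429885 0.22574775] [ 1.79919883e+02 -6.67112778e-03 -1.40909465e+01] 0.08806117430548002 0.1
```

View pics/top0b.png

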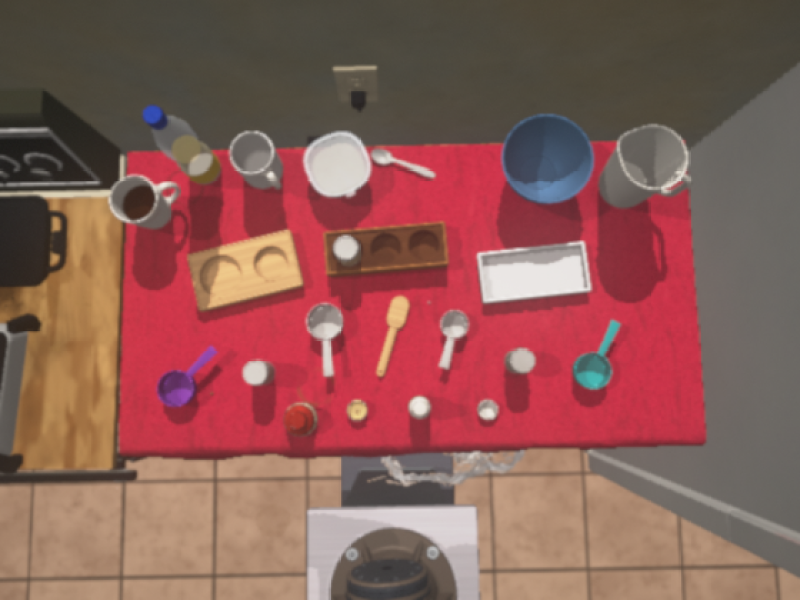

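View pics/side0b.png

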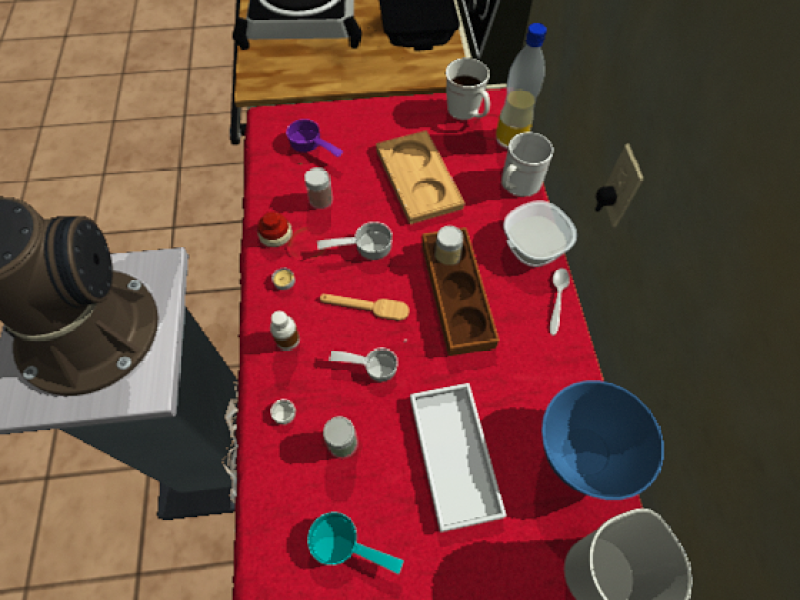

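The top view shows the dark rack (387,248), board (245,271), tray (534,272), and spatula (393,335). The large cup is at (325,322) and the small one at (454,324); both are bare steel, unlike the purple (177,388) and turquoise (592,370) look-alikes. The jars are at (258,373) and (520,361). An enlarged crop should confirm these.

Run:
```python
from h import *
t=cv2.imread('pics/top0.png'); s=cv2.imread('pics/side0.png')
# top crop: original coords x 110..290 , y150..300
cv2.imwrite('pics/c1.png',cv2.resize(t[155:285,125:298],None,fx=4.6,fy=4.6,interpolation=2))
cv2.imwrite('pics/c2.png',cv2.resize(t[155:285,258:431],None,fx=4.6,fy=4.6,interpolation=2))
a=cv2.resize(s[100:160,195:255],None,fx=6,fy=6,interpolation=2);b=cv2.resize(s[280:340,210:270],None,fx=6,fy=6,interpolation=2)
cv2.imwrite('pics/c3.png',np.hstack([a,b]))
```

```text
(no output)
```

View pics/c1.png

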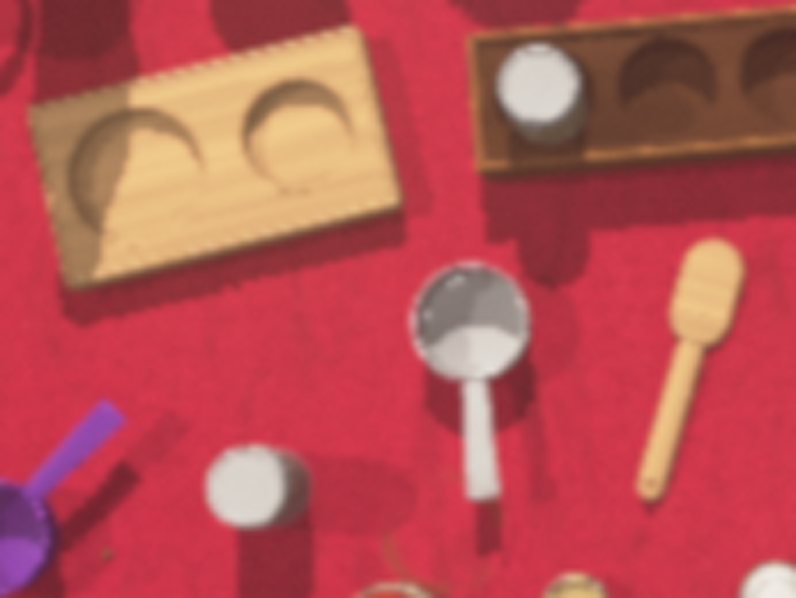

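View pics/c2.png

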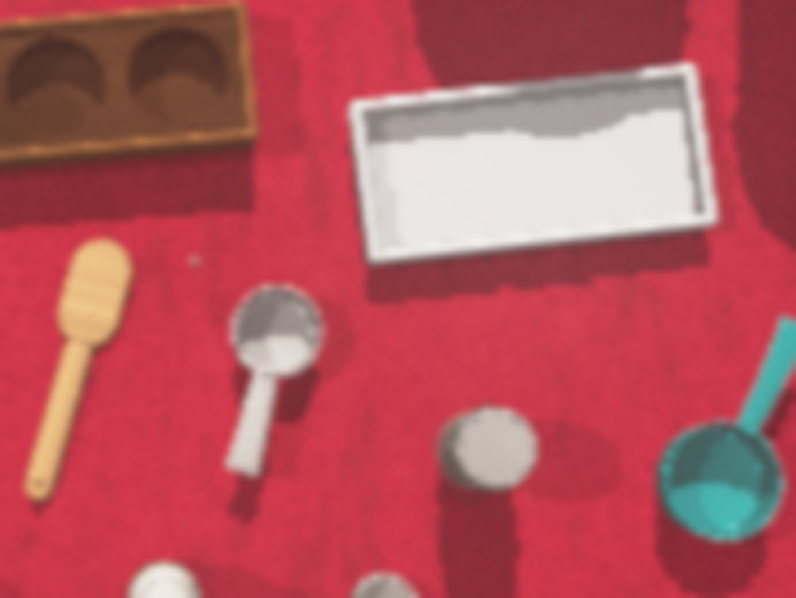

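View pics/c3.png

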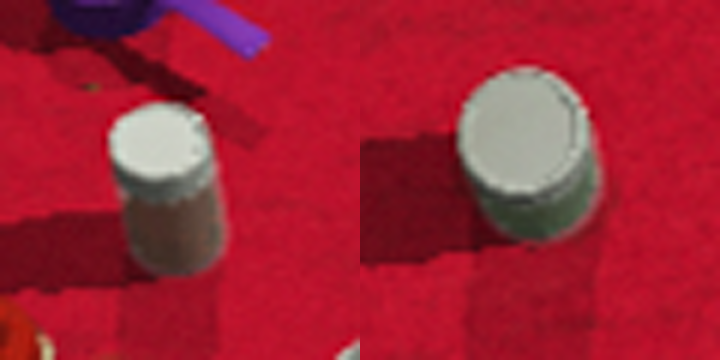

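The left crop jar has reddish contents (red_jar), the right has green (green_jar). The two steel cups and the spatula are confirmed. Next I'll turn the pixels into positions.

Run:
```python
from h import *
c=ld('top')
def P(o,x,y,z): return px2w(c,o+(x+.5)/4.6-.5,155+(y+.5)/4.6-.5,z)[:2]
A=lambda x,y,z:P(125,x,y,z); B=lambda x,y,z:P(258,x,y,z)
def box(n,q):
    q=np.array(q) # TL,TR,BR,BL ; TL = +x,+y
    ctr=q.mean(0); yv=(q[0]-q[1]+q[3]-q[2])/2; xv=(q[0]-q[3]+q[1]-q[2])/2
    yaw=np.degrees(np.arctan2(-yv[0],yv[1])); yw2=np.degrees(np.arctan2(xv[1],xv[0]))
    print(n,ctr.round(4),'yaw',yaw.round(1),yw2.round(1),'size',np.linalg.norm(xv).round(4),np.linalg.norm(yv).round(4))
    return ctr,np.radians(yaw)
def at(b,x,y):
    s,k=np.sin(b[1]),np.cos(b[1]); return (b[0]+[x*k-y*s,x*s+y*k]).round(4)
bd=box('board',[A(32,105,.02),A(355,28,.02),A(402,205,.02),A(72,288,.02)])
rk=box('rack',[A(468,38,.034),B(240,5,.034),B(255,138,.034),A(482,172,.034)])
tr=box('tray',[B(352,102,.022),B(692,66,.022),B(716,220,.022),B(372,262,.022)])
print('wellL',at(bd,0,.047),'wellS',at(bd,0,-.052),'r0',at(rk,0,0),'r-',at(rk,0,-.073),'ry',at(rk,0,.073))
print('yel',A(540,83,.069),'red',A(249,487,.069),'green',B(495,448,.069))
for n,a,b in(('L',A(470,321,.031),A(483,498,.030)),('S',B(276,331,.025),B(243,472,.024)),('spat',A(715,240,.007),A(650,497,.007))):
    d=a-b; print(n,a.round(4),b.round(4),np.linalg.norm(d).round(4),'dir deg',np.degrees(np.arctan2(d[1],d[0])).round(1))
# cross-check with side cam
s=ld('side')
k=.7
print('side red',px2w(s,195+158/6,100+140/6,.069)[:2],'green',px2w(s,210+162/6,280+131/6,.069)[:2])
print('side L',px2w(s,374*k,239*k,.031)[:2],'S',px2w(s,381*k,364*k,.025)[:2])
```

```text
board [0.6051 0.2736] yaw 12.9 13.9 size 0.1128 0.2001
rack [0.638  0.0026] yaw 3.9 5.2 size 0.0808 0.2282
tray [ 0.5899 -0.2802] yaw 5.4 5.4 size 0.0951 0.2047
wellL [0.5947 0.3194] wellS [0.6167 0.2229] r0 [0.638  0.0026] r- [ 0.6429 -0.0703] ry [0.633  0.0754]
yel [0.63497761 0.0745283 ] red [0.40757252 0.24012655] green [ 0.42029149 -0.24152459]
L [0.5022 0.1204] [0.399  0.1135] 0.1034 dir deg 3.8
S [ 0.492  -0.1245] [ 0.41  -0.103] 0.0848 dir deg -14.7
spat [ 0.5503 -0.0239] [0.3977 0.0174] 0.1581 dir deg -15.2
side red [0.40897102 0.23963134] green [ 0.42123788 -0.24425496]
side L [0.50359375 0.11328167] S [ 0.49262404 -0.12908059]
```

>>> play_rows --rows '[{"slide": [0, 0, 0], "delta_rot": [0, 0, 1], "fingers": 1}, {"slide": [0, 0, 0], "delta_rot": [0, 0, 1], "fingers": 1}, {"slide": [0, 0, 0], "delta_rot": [0, 0, 1], "fingers": 1}, {"slide": [0, 0, 0], "delta_rot": [0, 0, 1], "fingers": 1}, {"slide": [0, 0, 0], "delta_rot": [0, 0, 1], "fingers": 1}, {"slide": [0, 0, 0], "delta_rot": [0, 0, 1], "fingers": 1}, {"slide": [0, 0, 0], "delta_rot": [0, 0, 1], "fingers": 1}, {"slide": [0, 0, 0], "delta_rot": [0, 0, 1], "fingers": 1}]' --squeeze 20

```text
time_s: 1.1
tcp_pos: [0.1642, 0.6544, 0.226]
eef_rot: [180.0, -0.0, -50.9]
contact_force: [0.1, -0.4, 0.1]
gripper_width: 0.088
gripper_force: 0.0
```

>>> play_rows --rows '[{"slide": [0, 0, 0], "delta_rot": [0, 0, 1], "fingers": 1}, {"slide": [0, 0, 0], "delta_rot": [0, 0, 1], "fingers": 1}, {"slide": [0, 0, 0], "delta_rot": [0, 0, 1], "fingers": 1}, {"slide": [0, 0, 0], "delta_rot": [0, 0, 1], "fingers": 1}, {"slide": [0, 0, 0], "delta_rot": [0, 0, 1], "fingers": 1}, {"slide": [0, 0, 0], "delta_rot": [0, 0, 1], "fingers": 1}, {"slide": [0, 0, 0], "delta_rot": [0, 0, 1], "fingers": 1}, {"slide": [0, 0, 0], "delta_rot": [0, 0, 1], "fingers": 1}]'

```text
time_s: 2.1
tcp_pos: [0.1642, 0.6544, 0.226]
eef_rot: [180.0, -0.1, -87.6]
contact_force: [0.5, -0.2, -0.4]
gripper_width: 0.0877
gripper_force: 0.0
```

>>> play_rows --rows '[{"slide": [0, 0, 0], "delta_rot": [0, 0, 0.56], "fingers": 1}, {"slide": [0.4, 0, 0], "delta_rot": [0, 0, 0], "fingers": 1}, {"slide": [0.4, -0.2, 0], "delta_rot": [0, 0, 0], "fingers": 1}, {"slide": [0.4, -0.2, 0], "delta_rot": [0, 0, 0], "fingers": 1}, {"slide": [0.4, -0.2, 0], "delta_rot": [0, 0, 0], "fingers": 1}, {"slide": [0.4, -0.2, 0], "delta_rot": [0, 0, 0], "fingers": 1}, {"slide": [0.4, -0.4, 0], "delta_rot": [0, 0, 0], "fingers": 1}, {"slide": [0, 0, 0], "delta_rot": [0, 0, 0], "fingers": 1}]'

```text
time_s: 3.1
tcp_pos: [0.322, 0.3238, 0.2267]
eef_rot: [180.0, 0.0, -90.3]
contact_force: [-0.3, 0.5, -0.2]
gripper_width: 0.0877
gripper_force: 0.0
```

>>> play_rows --rows '[{"slide": [0.2, -0.2, 0.2], "delta_rot": [0, 0, 0], "fingers": 1}, {"slide": [0.2, -0.2, 0.2], "delta_rot": [0, 0, 0], "fingers": 1}, {"slide": [0.16, -0.17, 0.2], "delta_rot": [0, 0, 0], "fingers": 1}, {"slide": [0, 0, 0.2], "delta_rot": [0, 0, 0], "fingers": 1}, {"slide": [0, 0, 0], "delta_rot": [0, 0, 0], "fingers": 1}]'

```text
time_s: 3.72
tcp_pos: [0.4047, 0.2417, 0.1045]
eef_rot: [179.8, -0.2, -90.0]
contact_force: [-0.3, 0.1, -0.3]
gripper_width: 0.0879
gripper_force: 0.0
```

>>> play_rows --rows '[{"slide": [0.01, -0.015, 0.2], "delta_rot": [0, 0, 0], "fingers": 1}, {"slide": [0, 0, 0.2], "delta_rot": [0, 0, 0], "fingers": 1}, {"slide": [0, 0, 0.07], "delta_rot": [0, 0, 0], "fingers": 1}, {"slide": [0, 0, 0], "delta_rot": [0, 0, 0], "fingers": 1}, {"slide": [0, 0, 0], "delta_rot": [0, 0, 0], "fingers": -0.2}, {"slide": [0, 0, 0], "delta_rot": [0, 0, 0], "fingers": -0.2}, {"slide": [0, 0, 0], "delta_rot": [0, 0, 0], "fingers": -0.2}, {"slide": [0, 0, 0], "delta_rot": [0, 0, 0], "fingers": -0.2}]'

```text
time_s: 4.72
tcp_pos: [0.4082, 0.2415, 0.0363]
eef_rot: [-180.0, 0.0, -90.0]
contact_force: [0.4, -0.8, 0.2]
gripper_width: 0.0534
gripper_force: 0.0
```

>>> play_rows --rows '[{"slide": [0, 0, 0], "delta_rot": [0, 0, 0], "fingers": -0.3}, {"slide": [0, 0, 0], "delta_rot": [0, 0, 0], "fingers": -0.3}, {"slide": [0, 0, 0], "delta_rot": [0, 0, 0], "fingers": -0.3}, {"slide": [0, 0, -0.1], "delta_rot": [0, 0, 0], "fingers": -0.3}, {"slide": [0, 0, -0.3], "delta_rot": [0, 0, 0], "fingers": -0.3}, {"slide": [0, 0, -0.3], "delta_rot": [0, 0, 0], "fingers": -0.3}, {"slide": [0, 0, 0], "delta_rot": [0, 0, 0], "fingers": -0.3}]'

```text
time_s: 5.6
tcp_pos: [0.4094, 0.243, 0.1441]
eef_rot: [-179.8, 0.3, -90.0]
contact_force: [-0.1, 0.2, -2.0]
gripper_width: 0.0464
gripper_force: 20.0
```

>>> play_rows --rows '[{"slide": [0.26, -0.25, -0.1], "delta_rot": [0, 0, 0], "fingers": -0.3}, {"slide": [0.27, -0.25, 0], "delta_rot": [0, 0, 0], "fingers": -0.3}, {"slide": [0.27, -0.26, 0], "delta_rot": [0, 0, 0], "fingers": -0.3}, {"slide": [0.27, -0.26, 0], "delta_rot": [0, 0, 0], "fingers": -0.3}, {"slide": [0.26, -0.26, 0], "delta_rot": [0, 0, 0], "fingers": -0.3}, {"slide": [0.26, -0.25, 0], "delta_rot": [0, 0, 0], "fingers": -0.3}, {"slide": [0, 0, 0], "delta_rot": [0, 0, 0], "fingers": -0.3}]'

```text
time_s: 6.48
tcp_pos: [0.6385, 0.0, 0.1532]
eef_rot: [179.8, -0.1, -90.2]
contact_force: [-0.8, -0.4, -1.9]
gripper_width: 0.0469
gripper_force: 20.0
```

Run:
```python
from h import *
for k in range(3):
    c=cap('side','s1.png'); s=r.get_state(); print(np.round(s['tcp_pos'],4))
im=c['image']; u,v=map(int,w2px(c,[.638,.02,.06])); print(u,v)
cv2.imwrite('pics/c4.png',cv2.resize(im[v-60:v+60,u-80:u+80],None,fx=5,fy=5,interpolation=2))
```

```text
[0.6373 0.0013 0.1534]
[0.6367 0.0023 0.1539]
[0.6366 0.003  0.1546]
319 186
```

View pics/c4.png

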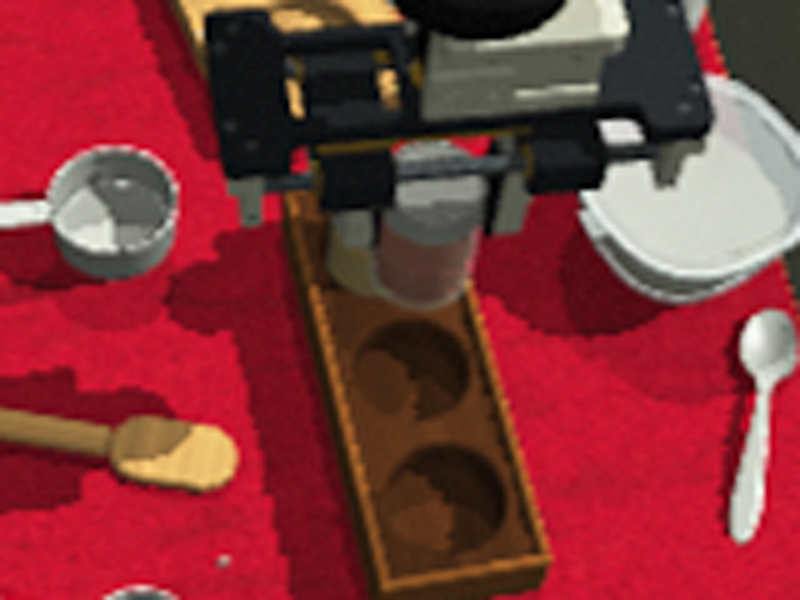

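The red jar is held upright, with the yellow jar behind it still standing. The middle well's rim centre is at about (413,370) in the crop and the near well's at (445,499).

Run:
```python
from h import *
c=ld('side'); f=lambda x,y:(319-80+(x+.5)/5-.5,186-60+(y+.5)/5-.5)
print('mid',px2w(c,*f(413,370),.03),'near',px2w(c,*f(445,499),.03))
z=.153-.036
def cr(X): u,v=w2px(c,X); return [round((u-239+.5)*5-.5),round((v-126+.5)*5-.5)]
a=np.linspace(0,6.28,60)
for y in (0.001,.004):
  for zz in (z,z+.069):
    q=np.array([cr([.637+.0235*np.cos(t),y+.0235*np.sin(t),zz]) for t in a]); print(y,zz,q.min(0),q.max(0))
```

```text
mid [6.41218529e-01 2.85257220e-04 3.00000000e-02] near [ 0.64471175 -0.07228597  0.03      ]
0.001 0.11699999999999999 [370 230] [473 316]
0.001 0.186 [382 139] [493 229]
0.004 0.11699999999999999 [369 225] [472 311]
0.004 0.186 [381 133] [491 223]
```

>>> play_rows --rows '[{"slide": [0.012, -0.015, 0.2], "delta_rot": [0, 0, 0], "fingers": -0.3}, {"slide": [0, 0, 0.2], "delta_rot": [0, 0, 0], "fingers": -0.3}, {"slide": [0, 0, 0.1], "delta_rot": [0, 0, 0], "fingers": -0.3}, {"slide": [0, 0, 0.06], "delta_rot": [0, 0, 0], "fingers": -0.3}, {"slide": [0, 0, 0.06], "delta_rot": [0, 0, 0], "fingers": -0.3}, {"slide": [0, 0, 0.04], "delta_rot": [0, 0, 0], "fingers": -0.3}, {"slide": [0, 0, 0], "delta_rot": [0, 0, 0], "fingers": -0.3}, {"slide": [0, 0, 0], "delta_rot": [0, 0, 0], "fingers": -0.3}]'

```text
time_s: 7.62
tcp_pos: [0.6402, 0.0012, 0.0575]
eef_rot: [-180.0, 0.0, -90.0]
contact_force: [-0.2, -1.0, -0.4]
gripper_width: 0.0465
gripper_force: 20.0
```

>>> play_rows --rows '[{"slide": [0, 0, 0.04], "delta_rot": [0, 0, 0], "fingers": -0.3}, {"slide": [0, 0, 0.02], "delta_rot": [0, 0, 0], "fingers": -0.3}, {"slide": [0, 0, 0.02], "delta_rot": [0, 0, 0], "fingers": -0.3}, {"slide": [0, 0, 0], "delta_rot": [0, 0, 0], "fingers": -0.3}, {"slide": [0, 0, 0], "delta_rot": [0, 0, 0], "fingers": -0.3}]'

```text
time_s: 8.25
tcp_pos: [0.64, 0.0012, 0.0451]
eef_rot: [-180.0, -0.0, -90.0]
contact_force: [-0.9, -0.2, -2.1]
gripper_width: 0.0467
gripper_force: 20.0
```

One more millimetre, then release and retreat.

>>> play_rows --rows '[{"slide": [0, 0, 0.01], "delta_rot": [0, 0, 0], "fingers": -0.3}, {"slide": [0, 0, 0], "delta_rot": [0, 0, 0], "fingers": -0.3}, {"slide": [0, 0, 0], "delta_rot": [0, 0, 0], "fingers": 0.6}, {"slide": [0, 0, 0], "delta_rot": [0, 0, 0], "fingers": 0.6}, {"slide": [0, 0, 0], "delta_rot": [0, 0, 0], "fingers": 0.6}, {"slide": [0, 0, -0.1], "delta_rot": [0, 0, 0], "fingers": 0.6}, {"slide": [0, 0, -0.3], "delta_rot": [0, 0, 0], "fingers": 0.6}, {"slide": [0, 0, -0.4], "delta_rot": [0, 0, 0], "fingers": 0.6}]'

```text
time_s: 9.25
tcp_pos: [0.6391, 0.0009, 0.1646]
eef_rot: [179.9, -0.0, -90.0]
contact_force: [1.8, 0.4, -0.1]
gripper_width: 0.0701
gripper_force: 0.0
```

>>> play_rows --rows '[{"slide": [0.27, 0.24, 0], "delta_rot": [0, 0, 0], "fingers": 1}, {"slide": [0.27, 0.24, 0], "delta_rot": [0, 0, 0], "fingers": 1}, {"slide": [0.27, 0.24, 0], "delta_rot": [0, 0, 0], "fingers": 1}, {"slide": [0.27, 0.24, 0], "delta_rot": [0, 0, 0], "fingers": 1}, {"slide": [0.27, 0.24, 0], "delta_rot": [0, 0, 0], "fingers": 1}, {"slide": [0.27, 0.25, 0.2], "delta_rot": [0, 0, 0], "fingers": 1}, {"slide": [0, 0, 0.1], "delta_rot": [0, 0, 0], "fingers": 1}, {"slide": [0, 0, 0], "delta_rot": [0, 0, 0], "fingers": 1}]'

```text
time_s: 10.25
tcp_pos: [0.4224, -0.2419, 0.1188]
eef_rot: [180.0, -0.0, -90.0]
contact_force: [0.1, 0.6, 0.8]
gripper_width: 0.0875
gripper_force: 0.0
```

Run:
```python
from h import *
c=cap('side','s2.png'); s=r.get_state(); print(np.round(s['tcp_pos'],4))
im=c['image']; u,v=map(int,w2px(c,[.638,.02,.06]))
a=im[v-40:v+60,u-50:u+50]; u,v=map(int,w2px(c,[.42,-.242,.06])); b=im[v-50:v+50,u-50:u+50]
cv2.imwrite('pics/c5.png',cv2.resize(np.hstack([a,b]),None,fx=4,fy=4,interpolation=2))
```

```text
[ 0.4234 -0.2416  0.1194]
```

View pics/c5.png

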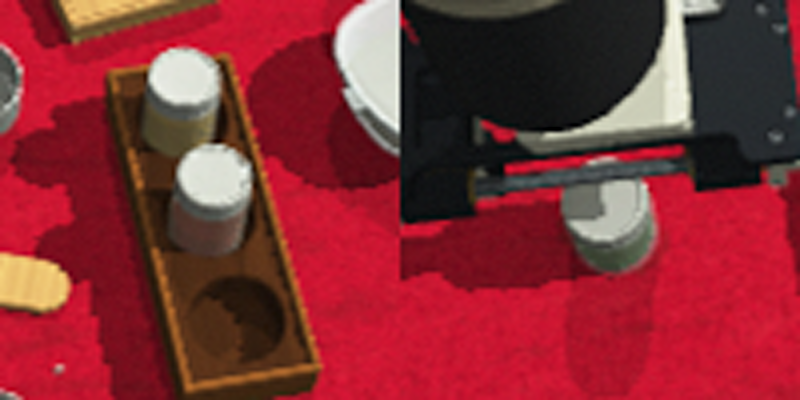

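The red jar stands upright in the middle well and the yellow one is untouched. The gripper straddles the green jar, so I descend and grip.

>>> play_rows --rows '[{"slide": [0, 0.015, 0.2], "delta_rot": [0, 0, 0], "fingers": 1}, {"slide": [0, 0, 0.2], "delta_rot": [0, 0, 0], "fingers": 1}, {"slide": [0, 0, 0.15], "delta_rot": [0, 0, 0], "fingers": 1}, {"slide": [0, 0, 0], "delta_rot": [0, 0, 0], "fingers": 0.3}, {"slide": [0, 0, 0], "delta_rot": [0, 0, 0], "fingers": -0.3}, {"slide": [0, 0, 0], "delta_rot": [0, 0, 0], "fingers": -0.3}, {"slide": [0, 0, 0], "delta_rot": [0, 0, 0], "fingers": -0.3}, {"slide": [0, 0, 0], "delta_rot": [0, 0, 0], "fingers": -0.3}]'

```text
time_s: 11.3
tcp_pos: [0.4207, -0.2417, 0.0368]
eef_rot: [-179.9, -0.0, -90.0]
contact_force: [-0.4, 1.0, 4.0]
gripper_width: 0.0468
gripper_force: 20.0
```

>>> play_rows --rows '[{"slide": [0, 0, 0], "delta_rot": [0, 0, 0], "fingers": -0.3}, {"slide": [0, 0, 0], "delta_rot": [0, 0, 0], "fingers": -0.3}, {"slide": [0, 0, 0], "delta_rot": [0, 0, 0], "fingers": -0.3}]'

```text
time_s: 11.68
tcp_pos: [0.4208, -0.2417, 0.0368]
eef_rot: [-180.0, -0.0, -90.0]
contact_force: [0.4, 2.2, 7.2]
gripper_width: 0.0468
gripper_force: 20.0
```

>>> play_rows --rows '[{"slide": [0, 0, -0.1], "delta_rot": [0, 0, 0], "fingers": -0.3}, {"slide": [0, 0, -0.3], "delta_rot": [0, 0, 0], "fingers": -0.3}, {"slide": [-0.13, -0.191, -0.33], "delta_rot": [0, 0, 0], "fingers": -0.3}, {"slide": [-0.2, -0.26, 0], "delta_rot": [0, 0, 0], "fingers": -0.3}, {"slide": [-0.2, -0.26, 0], "delta_rot": [0, 0, 0], "fingers": -0.3}, {"slide": [-0.2, -0.26, 0], "delta_rot": [0, 0, 0], "fingers": -0.3}, {"slide": [-0.2, -0.26, 0], "delta_rot": [0, 0, 0], "fingers": -0.3}, {"slide": [-0.2, -0.26, 0], "delta_rot": [0, 0, 0], "fingers": -0.3}]'

```text
time_s: 12.68
tcp_pos: [0.6448, -0.0711, 0.1453]
eef_rot: [180.0, 0.0, -90.0]
contact_force: [0.2, -0.4, -0.7]
gripper_width: 0.0465
gripper_force: 20.0
```

>>> play_rows --rows '[{"slide": [0, 0, 0], "delta_rot": [0, 0, 0], "fingers": -0.3}, {"slide": [0, 0, 0], "delta_rot": [0, 0, 0], "fingers": -0.3}, {"slide": [0, 0, 0], "delta_rot": [0, 0, 0], "fingers": -0.3}]'

```text
time_s: 13.05
tcp_pos: [0.6431, -0.0728, 0.1457]
eef_rot: [180.0, -0.0, -90.0]
contact_force: [-0.9, 0.0, -0.7]
gripper_width: 0.0466
gripper_force: 20.0
```

>>> play_rows --rows '[{"slide": [-0.006, -0.007, 0.2], "delta_rot": [0, 0, 0], "fingers": -0.3}, {"slide": [0, 0, 0.2], "delta_rot": [0, 0, 0], "fingers": -0.3}, {"slide": [0, 0, 0.1], "delta_rot": [0, 0, 0], "fingers": -0.3}, {"slide": [0, 0, 0.05], "delta_rot": [0, 0, 0], "fingers": -0.3}, {"slide": [0, 0, 0.05], "delta_rot": [0, 0, 0], "fingers": -0.3}, {"slide": [0, 0, 0.03], "delta_rot": [0, 0, 0], "fingers": -0.3}, {"slide": [0, 0, 0.02], "delta_rot": [0, 0, 0], "fingers": -0.3}, {"slide": [0, 0, 0], "delta_rot": [0, 0, 0], "fingers": -0.3}]'

```text
time_s: 14.05
tcp_pos: [0.6451, -0.0712, 0.0483]
eef_rot: [-180.0, -0.0, -90.0]
contact_force: [-0.1, 0.6, -1.6]
gripper_width: 0.0466
gripper_force: 20.0
```

>>> play_rows --rows '[{"slide": [0, 0, 0], "delta_rot": [0, 0, 0], "fingers": -0.3}, {"slide": [0, 0, 0], "delta_rot": [0, 0, 0], "fingers": -0.3}]'

```text
time_s: 14.3
tcp_pos: [0.6452, -0.0712, 0.0485]
eef_rot: [-180.0, 0.0, -90.0]
contact_force: [0.0, -0.4, -0.5]
gripper_width: 0.0464
gripper_force: 20.0
```

>>> play_rows --rows '[{"slide": [0, 0, 0.015], "delta_rot": [0, 0, 0], "fingers": -0.3}, {"slide": [0, 0, 0.012], "delta_rot": [0, 0, 0], "fingers": -0.3}, {"slide": [0, 0, 0], "delta_rot": [0, 0, 0], "fingers": -0.3}, {"slide": [0, 0, 0], "delta_rot": [0, 0, 0], "fingers": 0.6}, {"slide": [0, 0, 0], "delta_rot": [0, 0, 0], "fingers": 0.6}, {"slide": [0, 0, 0], "delta_rot": [0, 0, 0], "fingers": 0.6}, {"slide": [0, 0, -0.1], "delta_rot": [0, 0, 0], "fingers": 0.6}, {"slide": [0, 0, -0.3], "delta_rot": [0, 0, 0], "fingers": 0.6}]'

```text
time_s: 15.3
tcp_pos: [0.6435, -0.0714, 0.1032]
eef_rot: [179.7, -0.0, -90.0]
contact_force: [0.8, -0.9, -0.2]
gripper_width: 0.0698
gripper_force: 0.0
```

>>> play_rows --rows '[{"slide": [0, 0, -0.4], "delta_rot": [0, 0, -1], "fingers": 0}, {"slide": [0, 0, -0.2], "delta_rot": [0, 0, -1], "fingers": 0}, {"slide": [0, 0, 0], "delta_rot": [0, 0, -1], "fingers": 0}, {"slide": [0, 0, 0], "delta_rot": [0, 0, -1], "fingers": 0}, {"slide": [0, 0, 0], "delta_rot": [0, 0, -1], "fingers": 0}, {"slide": [0, 0, 0], "delta_rot": [0, 0, -1], "fingers": 0}, {"slide": [0, 0, 0], "delta_rot": [0, 0, -1], "fingers": 0}, {"slide": [0, 0, 0], "delta_rot": [0, 0, -1], "fingers": 0}]'

```text
time_s: 16.3
tcp_pos: [0.6451, -0.0713, 0.1954]
eef_rot: [-180.0, -0.0, -53.2]
contact_force: [0.3, -0.2, 0.1]
gripper_width: 0.0436
gripper_force: 0.0
```

>>> play_rows --rows '[{"slide": [0, 0, 0], "delta_rot": [0, 0, -1], "fingers": 0}, {"slide": [0, 0, 0], "delta_rot": [0, 0, -1], "fingers": 0}, {"slide": [0, 0, 0], "delta_rot": [0, 0, -1], "fingers": 0}, {"slide": [0, 0, 0], "delta_rot": [0, 0, -1], "fingers": 0}, {"slide": [0, 0, 0], "delta_rot": [0, 0, -1], "fingers": 0}, {"slide": [0, 0, 0], "delta_rot": [0, 0, -1], "fingers": 0}, {"slide": [0, 0, 0], "delta_rot": [0, 0, -1], "fingers": 0}, {"slide": [0, 0, 0], "delta_rot": [0, 0, -1], "fingers": 0}]'

```text
time_s: 17.3
tcp_pos: [0.6451, -0.0713, 0.1954]
eef_rot: [-180.0, -0.1, -16.5]
contact_force: [-0.3, -0.0, 0.4]
gripper_width: 0.0439
gripper_force: 0.0
```

Run:
```python
from h import *
t=ld('top');s=ld('side')
for z in(.05,.07,.09): print(z,px2w(t,419*.7,407*.7,z)[:2].round(3),px2w(s,281*.7,318*.7,z)[:2].round(3))
```

```text
0.05 [ 0.339 -0.055] [ 0.337 -0.04 ]
0.07 [ 0.34  -0.054] [ 0.341 -0.051]
0.09 [ 0.341 -0.054] [ 0.345 -0.062]
```

>>> play_rows --rows '[{"slide": [0, 0, 0], "delta_rot": [0, 0, -0.39], "fingers": 0}, {"slide": [-0.34, 0.15, 0], "delta_rot": [0, 0, 0], "fingers": 0}, {"slide": [-0.34, 0.15, 0], "delta_rot": [0, 0, 0], "fingers": 0}, {"slide": [-0.34, 0.15, 0], "delta_rot": [0, 0, 0], "fingers": 0}, {"slide": [-0.34, 0.15, 0], "delta_rot": [0, 0, 0], "fingers": 0}, {"slide": [0, 0, 0.3], "delta_rot": [0, 0, 0], "fingers": 0}, {"slide": [0, 0, 0.3], "delta_rot": [0, 0, 0], "fingers": 0}, {"slide": [0, 0, 0], "delta_rot": [0, 0, 0], "fingers": 0}]'

```text
time_s: 18.3
tcp_pos: [0.4226, -0.1062, 0.1027]
eef_rot: [179.9, 0.3, -14.9]
contact_force: [0.2, 0.1, 0.5]
gripper_width: 0.044
gripper_force: 0.0
```

Run:
```python
from h import *
c=cap('side','s3.png'); s=r.get_state(); print(np.round(s['tcp_pos'],4),s['eef_rot'])
im=c['image']; u,v=map(int,w2px(c,[.638,-.02,.06]))
a=im[v-50:v+50,u-50:u+50]; u,v=map(int,w2px(c,[.44,-.11,.03])); b=im[v-50:v+50,u-50:u+50]
cv2.imwrite('pics/c6.png',cv2.resize(np.hstack([a,b]),None,fx=4,fy=4,interpolation=2))
```

```text
[ 0.4244 -0.1061  0.1045] [ 1.79926621e+02  9.62227675e-02 -1.48718803e+01]
```

View pics/c6.png

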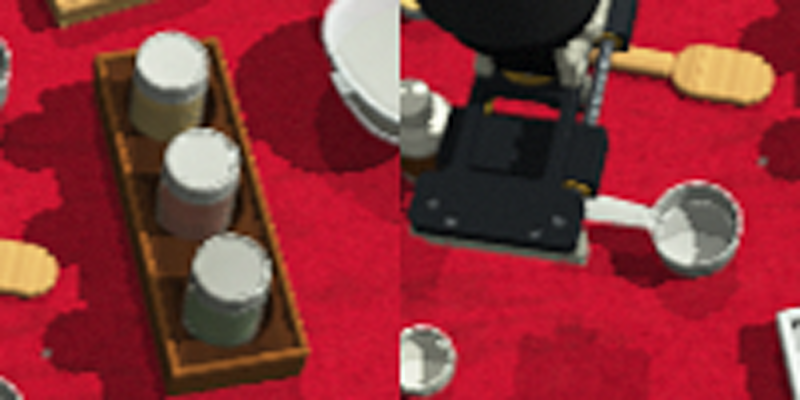

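All three jars stand in the rack, and the gripper is over the small cup's handle. I descend and grip.

>>> play_rows --rows '[{"slide": [0, 0, 0.25], "delta_rot": [0, 0, 0], "fingers": 0}, {"slide": [0, 0, 0.25], "delta_rot": [0, 0, 0], "fingers": 0}, {"slide": [0, 0, 0.1], "delta_rot": [0, 0, 0], "fingers": 0}, {"slide": [0, 0, 0], "delta_rot": [0, 0, 0], "fingers": -0.9}, {"slide": [0, 0, 0], "delta_rot": [0, 0, 0], "fingers": -0.9}, {"slide": [0, 0, 0], "delta_rot": [0, 0, 0], "fingers": -0.9}, {"slide": [0, 0, 0], "delta_rot": [0, 0, 0], "fingers": -0.9}, {"slide": [0, 0, 0], "delta_rot": [0, 0, 0], "fingers": -0.9}]' --squeeze 30

```text
time_s: 19.35
tcp_pos: [0.4253, -0.1058, 0.0146]
eef_rot: [-180.0, -0.1, -14.9]
contact_force: [0.6, 0.4, -0.1]
gripper_width: 0.0159
gripper_force: 29.9
```

>>> play_rows --rows '[{"slide": [0, 0, -0.1], "delta_rot": [0, 0, 0], "fingers": -0.9}, {"slide": [0, 0, -0.2], "delta_rot": [0, 0, -1], "fingers": -0.9}, {"slide": [0, 0, -0.2], "delta_rot": [0, 0, -1], "fingers": -0.9}, {"slide": [0, 0, -0.2], "delta_rot": [0, 0, -1], "fingers": -0.9}, {"slide": [0, 0, -0.2], "delta_rot": [0, 0, -1], "fingers": -0.9}, {"slide": [0, 0, -0.1], "delta_rot": [0, 0, -1], "fingers": -0.9}, {"slide": [0, 0, 0], "delta_rot": [0, 0, -1], "fingers": -0.9}, {"slide": [0, 0, 0], "delta_rot": [0, 0, -0.18], "fingers": -0.9}]'

```text
time_s: 20.35
tcp_pos: [0.4245, -0.1059, 0.1642]
eef_rot: [-180.0, -0.0, 13.5]
contact_force: [0.7, 0.0, -1.1]
gripper_width: 0.0152
gripper_force: 29.9
```

>>> play_rows --rows '[{"slide": [0.21, -0.3, 0], "delta_rot": [0, 0, 0], "fingers": -0.9}, {"slide": [0.21, -0.3, 0], "delta_rot": [0, 0, 0], "fingers": -0.9}, {"slide": [0.21, -0.3, 0], "delta_rot": [0, 0, 0], "fingers": -0.9}, {"slide": [0.21, -0.3, 0], "delta_rot": [0, 0, 0], "fingers": -0.9}, {"slide": [0.21, -0.3, 0], "delta_rot": [0, 0, 0], "fingers": -0.9}, {"slide": [0.21, -0.3, 0], "delta_rot": [0, 0, 0], "fingers": -0.9}, {"slide": [0.02, -0.03, 0.3], "delta_rot": [0, 0, 0], "fingers": -0.9}, {"slide": [0, 0, 0.1], "delta_rot": [0, 0, 0], "fingers": -0.9}]'

```text
time_s: 21.35
tcp_pos: [0.5457, 0.2052, 0.1009]
eef_rot: [179.9, 0.3, 13.4]
contact_force: [-0.4, 0.0, -0.5]
gripper_width: 0.0159
gripper_force: 29.9
```

Run:
```python
from h import *
for k in range(4): c=cap('side','s4.png')
s=r.get_state(); print(np.round(s['tcp_pos'],4),s['eef_rot'],s['gripper_width'])
im=c['image']; u,v=map(int,w2px(c,[.6,.24,.06])); print(u,v)
b=im[v-60:v+60,u-80:u+80]
cv2.imwrite('pics/c7.png',cv2.resize(b,None,fx=5,fy=5,interpolation=2))
```

```text
[0.5479 0.2052 0.105 ] [ 1.79979707e+02 -2.18351611e-02  1.34263926e+01] 0.015497627985237204
292 119
```

View pics/c7.png

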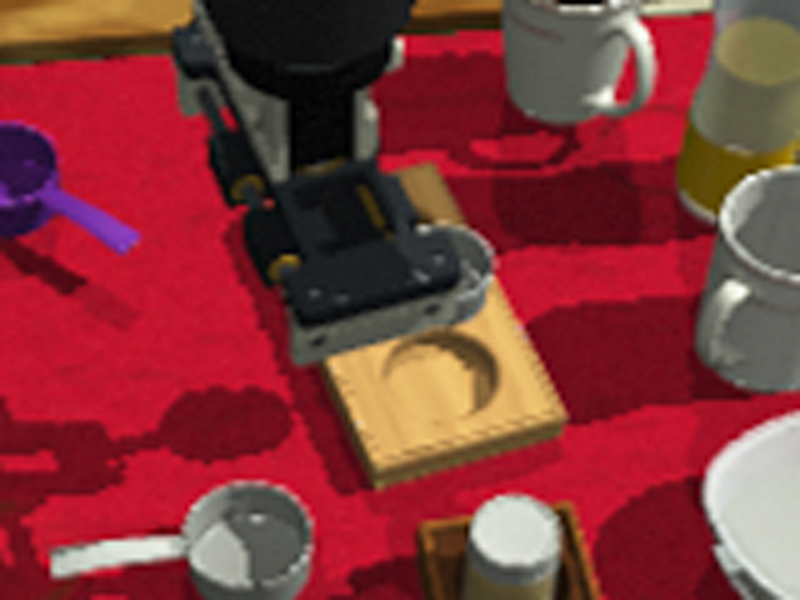

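The small cup is held level above the board. The small well's rim centre is at about (441,378) in the crop.

Run:
```python
from h import *
c=ld('side'); f=lambda x,y:(292-80+(x+.5)/5-.5,119-60+(y+.5)/5-.5)
print('well',px2w(c,*f(441,378),.02))
def cr(X): u,v=w2px(c,X); return [round((u-212+.5)*5-.5),round((v-59+.5)*5-.5)]
t=np.array([.5479,.2052]);d=np.array([np.cos(np.radians(13.4)),np.sin(np.radians(13.4))])
b=t+.0693*d;print(b)
z=.105-.0146+.025
q=np.array([cr([b[0]+.0265*np.cos(a),b[1]+.0265*np.sin(a),z]) for a in np.linspace(0,6.28,60)]);print(q.min(0),q.max(0))
```

```text
well [0.61860841 0.22058103 0.02      ]
[0.61531337 0.22126013]
[391 217] [495 294]
```

>>> play_rows --rows '[{"slide": [0.016, -0.01, 0.2], "delta_rot": [0, 0, 0], "fingers": -0.9}, {"slide": [0, 0, 0.15], "delta_rot": [0, 0, 0], "fingers": -0.9}, {"slide": [0, 0, 0.06], "delta_rot": [0, 0, 0], "fingers": -0.9}, {"slide": [0, 0, 0.06], "delta_rot": [0, 0, 0], "fingers": -0.9}, {"slide": [0, 0, 0.03], "delta_rot": [0, 0, 0], "fingers": -0.9}, {"slide": [0, 0, 0.02], "delta_rot": [0, 0, 0], "fingers": -0.9}, {"slide": [0, 0, 0], "delta_rot": [0, 0, 0], "fingers": -0.9}, {"slide": [0, 0, 0], "delta_rot": [0, 0, 0], "fingers": -0.9}]'

```text
time_s: 22.55
tcp_pos: [0.5498, 0.208, 0.0265]
eef_rot: [-180.0, -0.0, 13.5]
contact_force: [0.3, -0.2, -0.4]
gripper_width: 0.0156
gripper_force: 29.9
```

>>> play_rows --rows '[{"slide": [0, 0, 0.024], "delta_rot": [0, 0, 0], "fingers": -0.9}, {"slide": [0, 0, 0], "delta_rot": [0, 0, 0], "fingers": -0.9}, {"slide": [0, 0, 0], "delta_rot": [0, 0, 0], "fingers": -0.9}]'

```text
time_s: 22.92
tcp_pos: [0.5498, 0.208, 0.0227]
eef_rot: [-180.0, -0.0, 13.5]
contact_force: [-0.2, -0.1, 0.7]
gripper_width: 0.0156
gripper_force: 29.9
```

>>> play_rows --rows '[{"slide": [0, 0, 0], "delta_rot": [0, 0, 0], "fingers": -0.2}, {"slide": [0, 0, 0], "delta_rot": [0, 0, 0], "fingers": -0.2}, {"slide": [0, 0, 0], "delta_rot": [0, 0, 0], "fingers": -0.2}, {"slide": [0, 0, -0.1], "delta_rot": [0, 0, 0], "fingers": -0.2}, {"slide": [0, 0, -0.3], "delta_rot": [0, 0, 0], "fingers": -0.2}, {"slide": [0, 0, -0.3], "delta_rot": [0, 0, 0], "fingers": -0.2}, {"slide": [0, 0, 0], "delta_rot": [0, 0, 0], "fingers": -0.2}]'

```text
time_s: 23.8
tcp_pos: [0.5519, 0.2093, 0.1329]
eef_rot: [-179.8, -0.5, 13.5]
contact_force: [0.2, 0.9, -1.4]
gripper_width: 0.0352
gripper_force: 0.0
```

>>> play_rows --rows '[{"slide": [0, 0, 0], "delta_rot": [0, 0, 1], "fingers": 0}, {"slide": [0, 0, 0], "delta_rot": [0, 0, 1], "fingers": 0}, {"slide": [0, 0, 0], "delta_rot": [0, 0, 0.12], "fingers": 0}, {"slide": [-0.29, 0.188, 0], "delta_rot": [0, 0, 0], "fingers": 0}, {"slide": [-0.29, 0.188, 0], "delta_rot": [0, 0, 0], "fingers": 0}, {"slide": [-0.29, 0.188, 0], "delta_rot": [0, 0, 0], "fingers": 0}, {"slide": [0, 0, 0.3], "delta_rot": [0, 0, 0], "fingers": 0}, {"slide": [0, 0, 0], "delta_rot": [0, 0, 0], "fingers": 0}]'

```text
time_s: 24.8
tcp_pos: [0.4231, 0.1135, 0.0814]
eef_rot: [179.9, 0.2, 3.8]
contact_force: [0.4, -0.1, 0.6]
gripper_width: 0.0438
gripper_force: 0.0
```

Run:
```python
from h import *
for k in range(2): c=cap('side','s5.png')
s=r.get_state(); print(np.round(s['tcp_pos'],4),s['eef_rot'],s['gripper_width'])
im=c['image']; u,v=map(int,w2px(c,[.6,.24,.03]));a=im[v-50:v+50,u-50:u+50]
u,v=map(int,w2px(c,[.46,.12,.03]));b=im[v-50:v+50,u-50:u+50]
print(u-50,v-50)
cv2.imwrite('pics/c8.png',cv2.resize(np.hstack([a,b]),None,fx=4,fy=4,interpolation=2))
```

```text
[0.4255 0.1151 0.0832] [1.79951930e+02 1.69407020e-02 3.82219608e+00] 0.04402939452937522
194 116
```

View pics/c8.png

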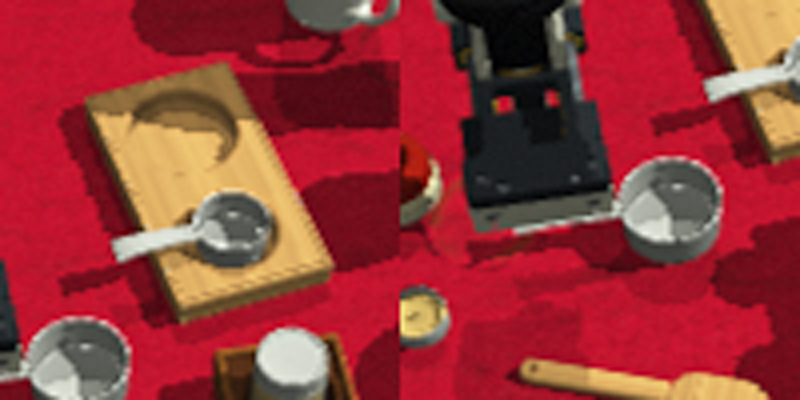

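The small cup sits in its well and the gripper is over the large cup's handle.

>>> play_rows --rows '[{"slide": [0, 0, 0.2], "delta_rot": [0, 0, 0], "fingers": 0}, {"slide": [0, 0, 0.2], "delta_rot": [0, 0, 0], "fingers": 0}, {"slide": [0, 0, 0.05], "delta_rot": [0, 0, 0], "fingers": 0}, {"slide": [0, 0, 0], "delta_rot": [0, 0, 0], "fingers": -0.9}, {"slide": [0, 0, 0], "delta_rot": [0, 0, 0], "fingers": -0.9}, {"slide": [0, 0, 0], "delta_rot": [0, 0, 0], "fingers": -0.9}, {"slide": [0, 0, 0], "delta_rot": [0, 0, 0], "fingers": -0.9}, {"slide": [0, 0, 0], "delta_rot": [0, 0, 0], "fingers": -0.9}]' --squeeze 40

```text
time_s: 25.9
tcp_pos: [0.4251, 0.115, 0.0154]
eef_rot: [-180.0, -0.0, 3.8]
contact_force: [0.7, -0.0, 0.9]
gripper_width: 0.0147
gripper_force: 40.0
```

>>> play_rows --rows '[{"slide": [0, 0, -0.1], "delta_rot": [0, 0, 0], "fingers": -0.9}, {"slide": [0, 0, -0.2], "delta_rot": [0, 0, -1], "fingers": -0.9}, {"slide": [0, 0, -0.3], "delta_rot": [0, 0, -1], "fingers": -0.9}, {"slide": [0, 0, -0.1], "delta_rot": [0, 0, -0.1], "fingers": -0.9}, {"slide": [0.227, -0.264, 0], "delta_rot": [0, 0, 0], "fingers": -0.9}, {"slide": [0.227, -0.264, 0], "delta_rot": [0, 0, 0], "fingers": -0.9}, {"slide": [0.227, -0.264, 0], "delta_rot": [0, 0, 0], "fingers": -0.9}, {"slide": [0.227, -0.264, 0], "delta_rot": [0, 0, 0], "fingers": -0.9}]'

```text
time_s: 26.9
tcp_pos: [0.5212, 0.3018, 0.1199]
eef_rot: [180.0, 0.0, 13.4]
contact_force: [1.5, 0.2, 0.8]
gripper_width: 0.0148
gripper_force: 40.0
```

Run:
```python
from h import *
for k in range(4): c=cap('side','s6.png')
s=r.get_state(); print(np.round(s['tcp_pos'],4),s['eef_rot'],s['gripper_width'])
im=c['image']; u,v=map(int,w2px(c,[.6,.27,.06])); print(u,v)
b=im[v-60:v+60,u-80:u+80]
cv2.imwrite('pics/c9.png',cv2.resize(b,None,fx=5,fy=5,interpolation=2))
```

```text
[0.5204 0.3008 0.119 ] [1.79947004e+02 1.01639656e-01 1.34083956e+01] 0.01474380788619202
291 111
```

View pics/c9.png

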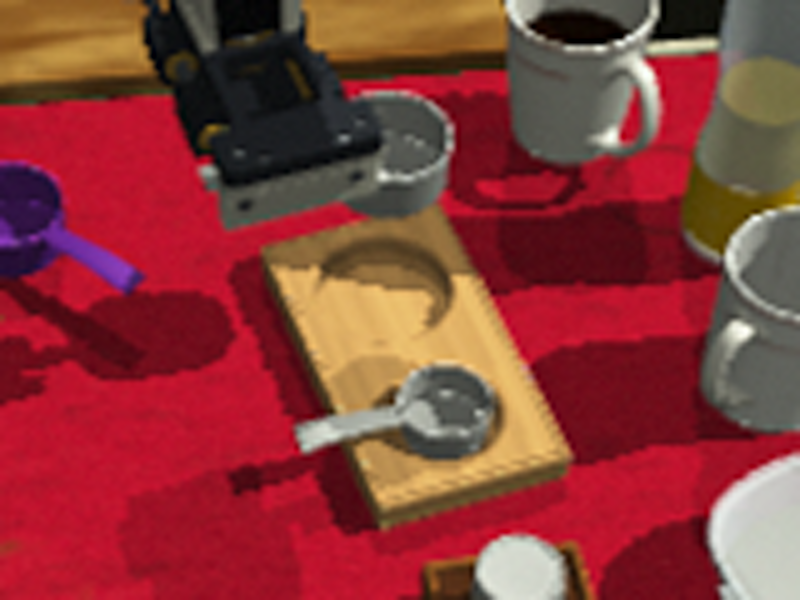

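The large cup is level at (400,150) above the large well, whose rim centre is at about (383,290). The small cup sits in its own well.

Run:
```python
from h import *
c=ld('side'); f=lambda x,y:(291-80+(x+.5)/5-.5,111-60+(y+.5)/5-.5)
print('well',px2w(c,*f(383,290),.02),'cup',px2w(c,*f(447/2+352/2,142),.119-.0154+.031), 'small rim',px2w(c,*f(445,405),.033))
```

```text
well [0.59545788 0.31846546 0.02      ] cup [0.601391   0.31198629 0.1346    ] small rim [0.61722364 0.21890424 0.033     ]
```

>>> play_rows --rows '[{"slide": [0, 0, 0.2], "delta_rot": [0, 0, 0], "fingers": -0.9}, {"slide": [0, 0, 0.2], "delta_rot": [0, 0, 0], "fingers": -0.9}, {"slide": [0, 0, 0.1], "delta_rot": [0, 0, 0], "fingers": -0.9}, {"slide": [0, 0, 0.05], "delta_rot": [0, 0, 0], "fingers": -0.9}, {"slide": [0, 0, 0.05], "delta_rot": [0, 0, 0], "fingers": -0.9}, {"slide": [0, 0, 0.02], "delta_rot": [0, 0, 0], "fingers": -0.9}, {"slide": [0, 0, 0], "delta_rot": [0, 0, 0], "fingers": -0.9}, {"slide": [0, 0, 0], "delta_rot": [0, 0, 0], "fingers": -0.9}]'

```text
time_s: 28.1
tcp_pos: [0.521, 0.3007, 0.0275]
eef_rot: [-180.0, -0.0, 13.4]
contact_force: [-0.7, -0.7, -1.3]
gripper_width: 0.015
gripper_force: 40.0
```

>>> play_rows --rows '[{"slide": [0, 0, 0.027], "delta_rot": [0, 0, 0], "fingers": -0.9}, {"slide": [0, 0, 0], "delta_rot": [0, 0, 0], "fingers": -0.9}, {"slide": [0, 0, 0], "delta_rot": [0, 0, 0], "fingers": -0.2}, {"slide": [0, 0, 0], "delta_rot": [0, 0, 0], "fingers": -0.2}, {"slide": [0, 0, 0], "delta_rot": [0, 0, 0], "fingers": -0.2}, {"slide": [0, 0, -0.1], "delta_rot": [0, 0, 0], "fingers": -0.2}, {"slide": [0, 0, -0.3], "delta_rot": [0, 0, 0], "fingers": -0.2}, {"slide": [0, 0, -0.3], "delta_rot": [0, 0, 0], "fingers": -0.2}]'

```text
time_s: 29.1
tcp_pos: [0.5208, 0.3003, 0.1301]
eef_rot: [180.0, -0.0, 13.4]
contact_force: [2.1, 0.6, -0.5]
gripper_width: 0.0348
gripper_force: 0.0
```

>>> play_rows --rows '[{"slide": [0, 0, -0.1], "delta_rot": [0, 0, 1], "fingers": -0.1}, {"slide": [0, 0, 0], "delta_rot": [0, 0, 1], "fingers": -0.1}, {"slide": [0, 0, 0], "delta_rot": [0, 0, 1], "fingers": -0.1}, {"slide": [0, 0, 0], "delta_rot": [0, 0, 1], "fingers": -0.1}, {"slide": [0, 0, 0], "delta_rot": [0, 0, 1], "fingers": -0.1}, {"slide": [0, 0, 0], "delta_rot": [0, 0, 1], "fingers": -0.1}, {"slide": [0, 0, 0], "delta_rot": [0, 0, 0.24], "fingers": -0.1}, {"slide": [0, 0, 0], "delta_rot": [0, 0, 0], "fingers": -0.1}]'

```text
time_s: 30.1
tcp_pos: [0.5208, 0.3005, 0.1436]
eef_rot: [-180.0, -0.0, -15.2]
contact_force: [-0.3, -0.8, -0.2]
gripper_width: 0.0394
gripper_force: 0.0
```

>>> play_rows --rows '[{"slide": [0.038, 0.34, 0], "delta_rot": [0, 0, 0], "fingers": 0}, {"slide": [0.038, 0.34, 0], "delta_rot": [0, 0, 0], "fingers": 0}, {"slide": [0.038, 0.34, 0], "delta_rot": [0, 0, 0], "fingers": 0}, {"slide": [0.038, 0.34, 0], "delta_rot": [0, 0, 0], "fingers": 0}, {"slide": [0.038, 0.34, 0], "delta_rot": [0, 0, 0], "fingers": 0}, {"slide": [0.038, 0.34, 0], "delta_rot": [0, 0, 0], "fingers": 0}, {"slide": [0, 0, 0.3], "delta_rot": [0, 0, 0], "fingers": 0}, {"slide": [0, 0, 0.3], "delta_rot": [0, 0, 0], "fingers": 0}]'

```text
time_s: 31.1
tcp_pos: [0.4741, -0.0043, 0.0531]
eef_rot: [-179.9, -0.2, -15.2]
contact_force: [0.2, 0.3, -0.5]
gripper_width: 0.0435
gripper_force: 0.0
```

>>> play_rows --rows '[{"slide": [0, 0, 0], "delta_rot": [0, 0, 0], "fingers": 0}, {"slide": [0, 0, 0], "delta_rot": [0, 0, 0], "fingers": 0}, {"slide": [0, 0, 0], "delta_rot": [0, 0, 0], "fingers": 0}]'

```text
time_s: 31.48
tcp_pos: [0.4747, -0.0031, 0.0548]
eef_rot: [-179.9, -0.1, -15.2]
contact_force: [-0.1, 1.0, -0.1]
gripper_width: 0.0441
gripper_force: 0.0
```

Run:
```python
from h import *
c=cap('side','s7.png')
im=c['image']; u,v=map(int,w2px(c,[.59,.27,.03]));a=im[v-50:v+50,u-50:u+50]
u,v=map(int,w2px(c,[.48,-.01,.02]));b=im[v-50:v+50,u-50:u+50]
cv2.imwrite('pics/c10.png',cv2.resize(np.hstack([a,b]),None,fx=4,fy=4,interpolation=2))
```

```text
(no output)
```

View pics/c10.png

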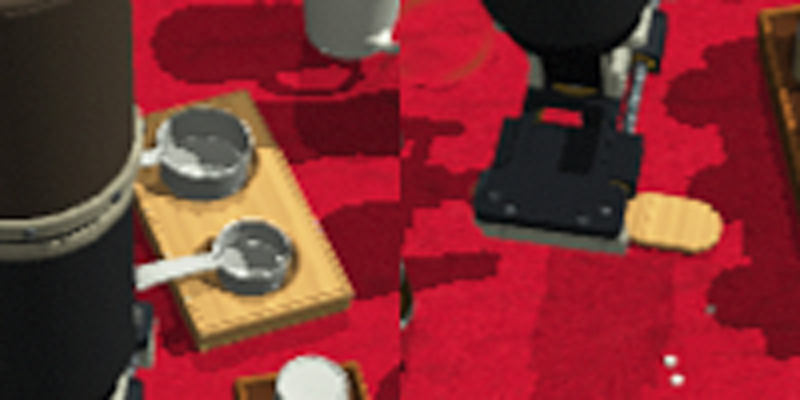

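Both cups are in their wells and the gripper is over the spatula handle. I descend, and check the height before closing.

>>> play_rows --rows '[{"slide": [0, 0, 0.2], "delta_rot": [0, 0, 0], "fingers": 0}, {"slide": [0, 0, 0.1], "delta_rot": [0, 0, 0], "fingers": 0}, {"slide": [0, 0, 0.03], "delta_rot": [0, 0, 0], "fingers": 0}, {"slide": [0, 0, 0], "delta_rot": [0, 0, 0], "fingers": 0}, {"slide": [0, 0, 0], "delta_rot": [0, 0, 0], "fingers": 0}]'

```text
time_s: 32.15
tcp_pos: [0.474, -0.0035, 0.0044]
eef_rot: [-180.0, -0.1, -15.2]
contact_force: [-0.3, 0.3, 0.5]
gripper_width: 0.0441
gripper_force: 0.0
```

>>> play_rows --rows '[{"slide": [0, 0, 0.01], "delta_rot": [0, 0, 0], "fingers": -0.9}, {"slide": [0, 0, 0], "delta_rot": [0, 0, 0], "fingers": -0.9}, {"slide": [0, 0, 0], "delta_rot": [0, 0, 0], "fingers": -0.9}, {"slide": [0, 0, 0], "delta_rot": [0, 0, 0], "fingers": -0.9}, {"slide": [0, 0, 0], "delta_rot": [0, 0, 0], "fingers": -0.9}, {"slide": [0, 0, -0.1], "delta_rot": [0, 0, 0], "fingers": -0.9}, {"slide": [0, 0, -0.3], "delta_rot": [0, 0, 0], "fingers": -0.9}, {"slide": [0, 0, -0.3], "delta_rot": [0, 0, 0], "fingers": -0.9}]'

```text
time_s: 33.15
tcp_pos: [0.4729, -0.004, 0.1079]
eef_rot: [179.9, 0.1, -15.2]
contact_force: [1.1, 1.0, -0.6]
gripper_width: 0.0155
gripper_force: 39.8
```

>>> play_rows --rows '[{"slide": [0, 0, -0.3], "delta_rot": [0, 0, 1], "fingers": -0.9}, {"slide": [0, 0, 0], "delta_rot": [0, 0, 1], "fingers": -0.9}, {"slide": [0, 0, 0], "delta_rot": [0, 0, 1], "fingers": -0.9}, {"slide": [0, 0, 0], "delta_rot": [0, 0, 1], "fingers": -0.9}, {"slide": [0, 0, 0], "delta_rot": [0, 0, 1], "fingers": -0.9}, {"slide": [0, 0, 0], "delta_rot": [0, 0, 1], "fingers": -0.9}, {"slide": [0, 0, 0], "delta_rot": [0, 0, 1], "fingers": -0.9}, {"slide": [0, 0, 0], "delta_rot": [0, 0, 1], "fingers": -0.9}]'

```text
time_s: 34.15
tcp_pos: [0.4731, -0.0038, 0.1518]
eef_rot: [180.0, 0.0, -52.1]
contact_force: [-0.5, -0.6, -0.5]
gripper_width: 0.0152
gripper_force: 39.8
```

>>> play_rows --rows '[{"slide": [0, 0, 0], "delta_rot": [0, 0, 1], "fingers": -0.9}, {"slide": [0, 0, 0], "delta_rot": [0, 0, 1], "fingers": -0.9}, {"slide": [0, 0, 0], "delta_rot": [0, 0, 1], "fingers": -0.9}, {"slide": [0, 0, 0], "delta_rot": [0, 0, 1], "fingers": -0.9}, {"slide": [0, 0, 0], "delta_rot": [0, 0, 1], "fingers": -0.9}, {"slide": [0, 0, 0], "delta_rot": [0, 0, 1], "fingers": -0.9}, {"slide": [0, 0, 0], "delta_rot": [0, 0, 1], "fingers": -0.9}, {"slide": [0, 0, 0], "delta_rot": [0, 0, 0.14], "fingers": -0.9}]'

```text
time_s: 35.15
tcp_pos: [0.4732, -0.0038, 0.1519]
eef_rot: [180.0, 0.0, -84.6]
contact_force: [-0.3, -0.2, -0.2]
gripper_width: 0.0153
gripper_force: 39.8
```

Run:
```python
from h import *
t=ld('top');s=ld('side')
# bowl rim: top view extents (800 scale) x 502..593, y 116..202 ; side rim x 543..662 y 382..497
for z in(.06,.08,.1,.12):
    print(z,'ctr',px2w(t,547.5*.7,159*.7,z)[:2].round(3),px2w(s,602*.7,438*.7,z)[:2].round(3),'near edge',px2w(t,547*.7,202*.7,z)[:2].round(3),px2w(s,543*.7,432*.7,z)[:2].round(3))
```

```text
0.06 ctr [ 0.797 -0.307] [ 0.8   -0.295] near edge [ 0.714 -0.303] [ 0.717 -0.277]
0.08 ctr [ 0.79  -0.302] [ 0.792 -0.3  ] near edge [ 0.709 -0.298] [ 0.711 -0.282]
0.1 ctr [ 0.783 -0.297] [ 0.784 -0.304] near edge [ 0.703 -0.293] [ 0.705 -0.287]
0.12 ctr [ 0.776 -0.292] [ 0.776 -0.309] near edge [ 0.697 -0.288] [ 0.699 -0.292]
```

>>> play_rows --rows '[{"slide": [0.318, -0.097, 0], "delta_rot": [0, 0, 0], "fingers": -0.9}, {"slide": [0.318, -0.097, 0], "delta_rot": [0, 0, 0], "fingers": -0.9}, {"slide": [0.318, -0.097, 0], "delta_rot": [0, 0, 0], "fingers": -0.9}, {"slide": [0.318, -0.097, 0], "delta_rot": [0, 0, 0], "fingers": -0.9}, {"slide": [0.318, -0.097, 0], "delta_rot": [0, 0, 0], "fingers": -0.9}, {"slide": [0.318, -0.097, 0], "delta_rot": [0, 0, 0], "fingers": -0.9}, {"slide": [0, 0, 0.3], "delta_rot": [0, 0, 0], "fingers": -0.9}, {"slide": [0, 0, 0], "delta_rot": [0, 0, 0], "fingers": -0.9}]'

```text
time_s: 36.15
tcp_pos: [0.5841, -0.2803, 0.1031]
eef_rot: [179.6, 0.2, -84.7]
contact_force: [0.3, 0.0, -0.2]
gripper_width: 0.0154
gripper_force: 39.8
```

Run:
```python
from h import *
for k in range(3): c=cap('side','s8.png')
s=r.get_state(); print(np.round(s['tcp_pos'],4),s['eef_rot'],s['gripper_width'])
im=c['image']; u,v=map(int,w2px(c,[.61,-.28,.06])); print(u,v)
b=im[v-75:v+75,u-100:u+100]
cv2.imwrite('pics/c11.png',cv2.resize(b,None,fx=4,fy=4,interpolation=2))
```

```text
[ 0.5878 -0.2804  0.1085] [-1.79940933e+02 -5.00968734e-02 -8.45294189e+01] 0.01543770917209804
329 309
```

View pics/c11.png

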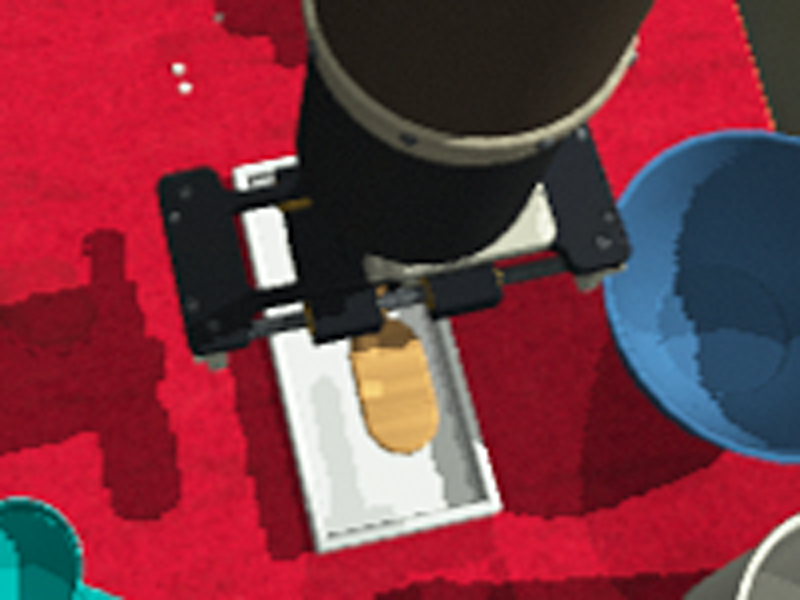

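The spatula is lengthwise over the tray with its blade at (395,390), and the gripper clears the blue bowl. I lower it slowly.

>>> play_rows --rows '[{"slide": [0, 0, 0.2], "delta_rot": [0, 0, 0], "fingers": -0.9}, {"slide": [0, 0, 0.2], "delta_rot": [0, 0, 0], "fingers": -0.9}, {"slide": [0, 0, 0.1], "delta_rot": [0, 0, 0], "fingers": -0.9}, {"slide": [0, 0, 0.08], "delta_rot": [0, 0, 0], "fingers": -0.9}, {"slide": [0, 0, 0.05], "delta_rot": [0, 0, 0], "fingers": -0.9}, {"slide": [0, 0, 0.02], "delta_rot": [0, 0, 0], "fingers": -0.9}, {"slide": [0, 0, 0], "delta_rot": [0, 0, 0], "fingers": -0.9}, {"slide": [0, 0, 0], "delta_rot": [0, 0, 0], "fingers": -0.9}]'

```text
time_s: 37.3
tcp_pos: [0.5874, -0.2807, 0.01]
eef_rot: [-180.0, -0.0, -84.6]
contact_force: [-0.1, -0.5, -0.2]
gripper_width: 0.0153
gripper_force: 39.8
```

>>> play_rows --rows '[{"slide": [0, 0, 0.013], "delta_rot": [0, 0, 0], "fingers": -0.9}, {"slide": [0, 0, 0], "delta_rot": [0, 0, 0], "fingers": -0.9}, {"slide": [0, 0, 0], "delta_rot": [0, 0, 0], "fingers": -0.4}, {"slide": [0, 0, 0], "delta_rot": [0, 0, 0], "fingers": -0.4}, {"slide": [0, 0, 0], "delta_rot": [0, 0, 0], "fingers": -0.4}, {"slide": [0, 0, -0.1], "delta_rot": [0, 0, 0], "fingers": -0.4}, {"slide": [0, 0, -0.3], "delta_rot": [0, 0, 0], "fingers": -0.4}, {"slide": [0, 0, -0.4], "delta_rot": [0, 0, 0], "fingers": -0.4}]'

```text
time_s: 38.3
tcp_pos: [0.5862, -0.2804, 0.1286]
eef_rot: [179.9, 0.0, -84.6]
contact_force: [1.9, 0.1, -0.0]
gripper_width: 0.0261
gripper_force: 0.0
```

>>> play_rows --rows '[{"slide": [0, 0, -0.4], "delta_rot": [0, 0, 0], "fingers": -0.4}, {"slide": [0, 0.4, -0.2], "delta_rot": [0, 0, 0], "fingers": -0.4}, {"slide": [0, 0.4, 0], "delta_rot": [0, 0, 0], "fingers": -0.4}, {"slide": [0.3, 0.2, 0], "delta_rot": [0, 0, 0], "fingers": -0.4}, {"slide": [0.3, 0, 0], "delta_rot": [0, 0, 0], "fingers": -0.4}, {"slide": [0.3, 0, 0], "delta_rot": [0, 0, 0], "fingers": -0.4}, {"slide": [0.3, 0, 0], "delta_rot": [0, 0, 0], "fingers": -0.4}, {"slide": [0, 0, 0], "delta_rot": [0, 0, 0], "fingers": -0.4}]'

```text
time_s: 39.3
tcp_pos: [0.4581, -0.4759, 0.2156]
eef_rot: [180.0, -0.0, -84.8]
contact_force: [-0.7, 0.5, 0.1]
gripper_width: 0.0262
gripper_force: 0.0
```

Run:
```python
from h import *
c=cap('top','t9.png')
cv2.imwrite('pics/c12.png',cv2.resize(c['image'][150:255,120:440],None,fx=2.5,fy=2.5,interpolation=2))
d=cap('side','s9.png')['image']
a=cv2.resize(d[80:220,250:400],None,fx=2.7,fy=2.7,interpolation=2);b=cv2.resize(d[240:380,250:400],None,fx=2.7,fy=2.7,interpolation=2)
top=cv2.imread('pics/c12.png'); bt=np.hstack([a,b])[:, :800]; bt=cv2.copyMakeBorder(bt,0,0,0,800-bt.shape[1],0)
o=np.vstack([top,bt])[:600]; cv2.imwrite('pics/c12.png',o); print(o.shape)
```

```text
(600, 800, 3)
```

View pics/c12.png

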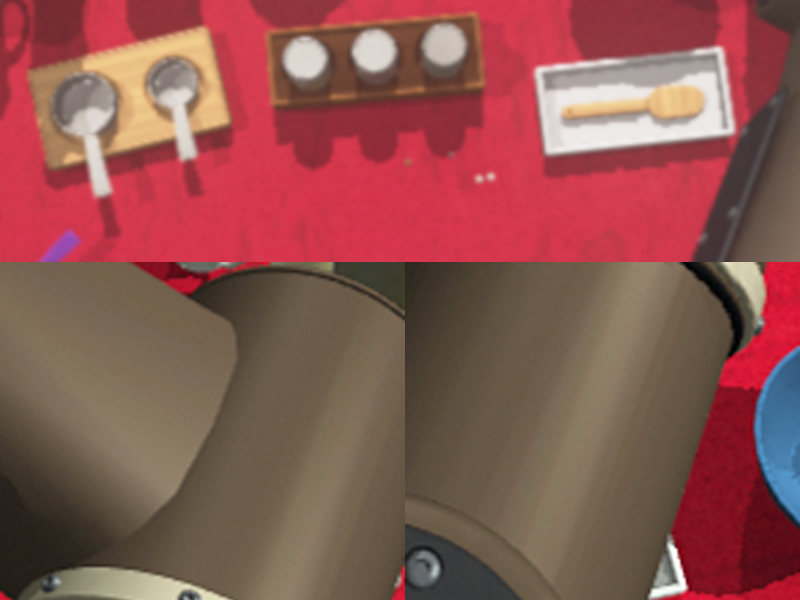

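The top view shows both cups in their wells, three jars upright in the rack, and the spatula centred in the tray. I'll check the cup centres numerically before handing in.

Run:
```python
from h import *
c=ld('top'); f=lambda x,y:(120+(x+.5)/2.5-.5,150+(y+.5)/2.5-.5)
print(px2w(c,*f(85,105),.039)[:2],px2w(c,*f(173,82),.033)[:2],[px2w(c,*f(*p),.077)[:2].round(4) for p in((305,59),(374,52),(444,45))])
```

```text
[0.59395319 0.31651893] [0.61842077 0.22269308] [array([0.6315, 0.0746]), array([0.6375, 0.0022]), array([ 0.6435, -0.0713])]
```

```bash
python3 -c "
from plant import r
print(r.close_job())"
```

```text
the job is handed in; nothing more can be done
None
```

I put both jars in the rack wells, both cups in their board wells and the spatula in the tray without disturbing the yellow jar, then handed the job in at about 39 s; the hand-in returned no verdict.

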